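# Line up the media bottles on the staging tray by height

## Robot

A 7-joint arm with a two-finger parallel gripper is mounted at the origin on a cart in front of the work surface, level with it; the furniture and walls round the work are solid. World frame = base frame: x ahead of the robot, y to its left, z up, the work surface at z = 0. Lengths are in m, angles in rad, forces in N, time in s.
With the tool pointing down it reaches from about 0.4 to 0.875 m from the base axis. Payload 4.4 kg.
Tool frame: the origin (TCP) lies at the centre of the arm's flange, where the gripper is bolted on; the fingertips stand 173 mm ahead of it and the grasp point (between the pads) lies 155 mm ahead of it; z points along the fingers, y is the line along which they close (so a half turn about z gives the same grasp; the last joint's range is limited). The gripper opens to 85 mm and grips with 20 to 120 N. Pads are 22 mm wide; open, the fingers measure 114 mm over their backs; the gripper's body (76 mm by 85 mm) begins 54 mm behind the grasp point. The pads swing forward as they close: fully open they stand 13 mm farther back than shut.
Start: joints at [-1.325, 0.628, 0.038, 1.517, -0.027, 0.996, -0.02], TCP at [0.199, 0.619, 0.405] pointing down, gripper open.
Joint ranges: [-3.06, 3.06], [-0.37, 2.12], [-1.25, 1.32], [0.18, 2.47], [-1.1, 4.24], [0.23, 1.98], [-2.94, 2.94]. Speed limits (rad/s): [2.57, 2.57, 3.14, 3.14, 3.14, 3.14, 3.14].

## Interface

Orientations are given as a unit quaternion [w, x, y, z].
In Python, from plant import env, capture, get_calibration gives the robot as it stands.
- The arm moves only by the shell command python3 -m crank 'ROWS'. ROWS is JSON, a list of rows, each a list of 7 numbers: the opening, from -1 (shut) to 1 (fully open), then the shift along the world's x, y, z in cm, then the turn, a rotation vector about the world's x, y, z in degrees. A call has 1 to 12 rows; each row is the pose to reach, as a shift and turn from the pose commanded when the call began; what a row does not reach only later rows make up. A row lasts 1/8 s, in which the tool goes at most 62.5 mm and 10.7 degrees, less where a joint would pass 70% of its speed; a pose out of reach is approached as far as the arm can. A call with a gripper value outside its range is refused whole. The fingers move at their own pace and stop on an object; the grip force is fixed at half the most. Time passes only in rows, so rows that repeat a pose let the fingers close. It gives the time, the measured TCP pose, the force, the opening and the grip force at its end, in the units of the state.
- env.read_state(): the state, without advancing time (a new reading comes with each control period).
- capture(name): name is "scene" or "side" or "wrist"; returns the picture (384x512x3 uint8, blue, green, red); there is no depth.
- get_calibration(name): a dict with "vfov" (degrees; the focal length in pixels is half the picture's height over the tangent of half this angle, whatever the lens; pixels are square), "cx", "cy" (the principal point, pixels), "position" and "orientation" of the camera in the world. Camera axes: x right, y down, z forward; pixel columns grow to the right and rows downward; lengths in m; the calibration is good to about 2 mm. A picture is of the moment at which its call begins: read the wrist's pose just before it. get_calibration takes no time and is no camera call; for the wrist camera it gives the pose at the moment of the call.
- env.finish_job(): hands the job in; it is judged then, once.
The state is a dict: "time_s": time; "qpos": joint angles; "dq": joint speeds; "tau": joint torques, N m; "tool_pos": TCP position; "eef_rot": TCP orientation; "wrist_force": force on the tool from outside, world axes, zero at the start; "ft_torque": the same for the moment, N m; "width": finger opening in m; "grasp_force": force on a finger pad.
Only numpy, scipy, OpenCV 4.12 (cv2) and the standard library are available. Lean on these libraries where they do the work, as an engineer would, in place of code of your own. Each camera call takes 0.05 s, during which the arm holds its last target. There are 200 camera calls.

## Task

Line up the four blue-capped bottles that stand loose about the tray on its four round black pads, one bottle centred on each pad, in order of height: the tallest on the pad next to the red end block, then the next tallest and so on, with the shortest next to the white end block. Stand them all upright without ever letting one topple, leave the petri dish with the pink contents where it lies, and let go of everything at the end.

Things in the scene. Friction and masses are not known exactly. Their poses are not given: they have to be found in the camera images.
- bottle_xl: The tallest bottle: 163 mm high, clear glass with amber-brown contents, body 69 mm across, blue screw cap (fixed) 46 mm across and 163 mm at its top. The shoulder slopes in to the cap's width only at 145 mm, so grip the cap with the fingertips at 145 mm or a little above. About 0.42 kg; carried fast it swings in the grip. Its origin is the centre of its underside, z points up its axis. 
- bottle_l: The second tallest bottle: 134 mm high, clear glass, body 63 mm across, blue screw cap (fixed) 46 mm across. The shoulder slopes in to the cap's width only at 117 mm: grip the cap with the fingertips at 117 mm or a little above, or the body. About 0.3 kg. Its origin is the centre of its underside, z points up its axis. 
- bottle_m: The third tallest bottle: 98 mm high, clear glass with pale contents, body 47 mm across, blue screw cap (fixed) 41 mm across. The shoulder slopes in to the cap's width only at 83 mm: grip the cap with the fingertips at 83 mm or a little above, or the body below 70 mm. About 0.18 kg. Its origin is the centre of its underside, z points up its axis. 
- bottle_s: The shortest bottle: 66 mm high, amber glass, body 36 mm across, blue cap 18 mm across from 50 mm up to the top (fixed); grip the cap, or the body below 36 mm. About 0.06 kg. Its origin is the centre of its underside, z points up its axis. 
- pad_a: One of four alike round black rubber pads, 68 mm across and 3 mm thick, in a straight row at 76 mm pitch on a blue staging tray (92 x 364 mm, top 8 mm above the table, fixed; aluminium lips 9 mm high along its long sides). Origin: centre of the pad's underside, so a bottle stands 3 mm above it, 11 mm above the table. Its y axis runs along the row, x across it. Which pad is where in the row differs from start to start.
- pad_b: A pad like pad_a, on the same tray.
- pad_c: A pad like pad_a, on the same tray.
- pad_d: A pad like pad_a, on the same tray. Fixed things to keep clear of: behind the tray a glass vessel, axis at x 0.68, y 0.11, head plate of 120 mm radius 0.32 m up, fittings to 0.5 m; a brown upright panel 0.2 m high, reaching forward to x 0.53, y 0.09; cables hanging from x 0.53 on, y -0.25 to -0.1. Swing past them over the tray, near the table's front edge.
- red_end: Red block, 74 mm (x, across the tray) x 22 mm (y) x 20 mm high, fixed on the tray at one end of the row of pads; which end differs from start to start. Origin: centre of its underside, x across the tray, y along the row. The nearest pad's centre is 54 mm away, the farthest 282 mm; at the other end of the row stands a like block in white.
- petri_dish: A closed glass petri dish with pink contents, 60 mm across, 15 mm high, lying loose at the left among the bottles; a bystander that must not be shoved away. Origin: centre of its underside.
Not all that is in view belongs to the job. What is shaped like the bottle_m but yellow is not meant. What is shaped like the bottle_s but yellow is not meant.

How it is judged:
By the outcome, as a careful person would: the job done as asked, in the order asked, and still so for the second after the job is handed in, with the robot touching nothing.
It also fails if it takes over 122 s, if anything falls off the work surface, if the arm or the gripper's body presses on something with over 40 N, if the wrist force passes 120 N, or if a joint passes its speed limit or range.

## Working session

There is one attempt and no reset: what is moved stays moved. The work goes in short steps, Python scripts to look and compute and a shell command to move; the robot and the scene stay as the last step left them, time stands still between calls to the robot, and variables do not carry over. Pictures are saved under pics/ and viewed, at most 14 in all, crops included, and the job is handed in when it is done.

```bash
ls; mkdir -p pics; python3 - <<'E'
from plant import env,capture,get_calibration
import cv2
for n in("scene","side","wrist"):
    print(n,get_calibration(n)); cv2.imwrite(f"pics/{n}0.png",capture(n))
print(env.read_state())
E
```

```text
pics
scene {'vfov': 49.98512734789827, 'cx': 268.25860782490923, 'cy': 189.13386363930658, 'position': array([ 0.04363603, -0.26183596,  0.73763585]), 'orientation': array([-0.37482354,  0.84565687, -0.34871302,  0.15090064])}
side {'vfov': 53.03904592129682, 'cx': 251.97115367068437, 'cy': 185.2325947758403, 'position': array([ 0.16402485, -0.44958443,  0.75517963]), 'orientation': array([-0.40516478,  0.88256091, -0.21262519,  0.10825092])}
wrist {'vfov': 64.96623223225855, 'cx': 257.46142511679096, 'cy': 191.6395512370813, 'position': array([0.12381184, 0.64275494, 0.3729083 ]), 'orientation': array([0.12704473, 0.7986218 , 0.58114751, 0.09127114])}
{'time_s': 0.15, 'qpos': array([-1.32478911,  0.62916715,  0.03844242,  1.51811948, -0.02695276,
        0.99629041, -0.01999382]), 'dq': array([-0.00148887, -0.00355452, -0.00171872, -0.00292841, -0.00119662,
        0.00039137,  0.00089577]), 'tau': array([ 9.93551075e-04, -5.63800693e+01,  1.22738857e+00, -1.93652558e+01,
        1.10642929e-02,  7.35359645e-03, -5.31027467e-06]), 'tool_pos': array([0.19931292, 0.61846626, 0.40398437]), 'eef_rot': array([-9.18345265e-05,  1.55254425e-01,  9.87874246e-01, -7.27567824e-04]), 'wrist_force': array([ 0.21967624,  1.44223874, -0.37600869]), 'ft_torque': array([-0.00573337, -0.03139508,  0.0281209 ]), 'grasp_force': 0.0, 'width': 0.08505906766190502}
```

View pics/scene0.png

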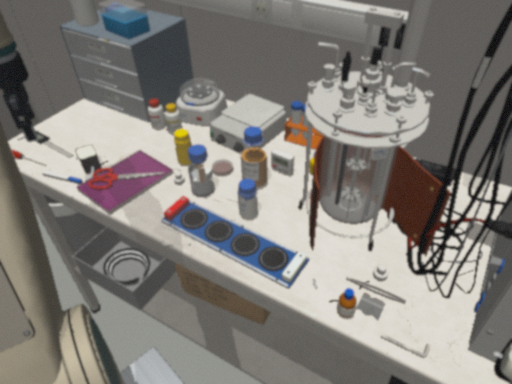

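View pics/side0.png

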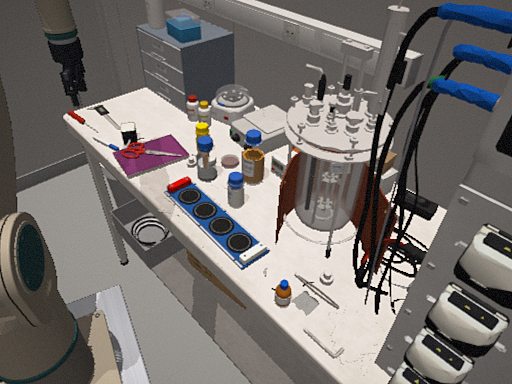

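Candidates in the scene view:
- Blue-capped bottles: XL amber at (254,160), L at (200,170), M at (248,200), S at (347,300).
- Look-alikes: yellow bottle_m shape at (182,147), yellow piece behind the vessel at (315,160), blue cap in the orange rack at (297,110), red and yellow caps at (155,110) and (172,115).

The petri dish is at (222,167). The red end block is at (176,209) and the white one at (294,266).

```bash
cat > h.py <<'E'
from plant import env,capture,get_calibration
import cv2,numpy as np
from scipy.spatial.transform import Rotation as R
def ray(c,u,v):
    f=192/np.tan(np.radians(c["vfov"])/2)
    d=R.from_quat(c["orientation"],scalar_first=True).apply([(u-c["cx"])/f,(v-c["cy"])/f,1])
    return np.array(c["position"]),d/np.linalg.norm(d)
def plane(c,u,v,z):
    p,d=ray(c,u,v); return p+d*(z-p[2])/d[2]
def tri(c1,a,c2,b):
    p,d=ray(c1,*a);q,e=ray(c2,*b)
    t=np.linalg.lstsq(np.c_[d,-e],q-p,rcond=None)[0]
    x,y=p+d*t[0],q+e*t[1]; return (x+y)/2,np.linalg.norm(x-y)
def blobs(img,lo,hi,amin=20,roi=None):
    m=cv2.inRange(cv2.cvtColor(img,cv2.COLOR_BGR2HSV),np.array(lo),np.array(hi))
    if roi: k=np.zeros_like(m);x0,y0,x1,y1=roi;k[y0:y1,x0:x1]=255;m&=k
    n,l,s,c=cv2.connectedComponentsWithStats(m)
    return [(*c[i].round(1),int(s[i,4]),tuple(int(v) for v in s[i,:4])) for i in range(1,n) if s[i,4]>=amin]
E
python3 - <<'E'
from h import *
for n,roi in(("scene",(150,100,400,320)),("side",(150,100,360,320))):
    im=cv2.imread(f"pics/{n}0.png"); c=get_calibration(n)
    for i in(0,1,2):
        pass
    print(n,'blue');[print(b, plane(c,*b[:2],.15)[:2].round(3),plane(c,*b[:2],.06)[:2].round(3)) for b in blobs(im,(105,120,60),(125,255,255),25,roi)]
    print('dark');[print(b,plane(c,*b[:2],.011).round(4)) for b in blobs(im,(0,0,0),(180,255,70),150,(160,195,310,285))]
    print('red');[print(b,plane(c,*b[:2],.018).round(4)) for b in blobs(im,(0,180,120),(6,255,255),60,(160,170,210,225))]
    print('pink');[print(b,plane(c,*b[:2],.01).round(4)) for b in blobs(im,(0,25,60),(10,120,255),60,(205,150,245,180))]
im=cv2.imread("pics/scene0.png")
a=cv2.resize(im[130:225,165:275],None,fx=5,fy=5,interpolation=cv2.INTER_CUBIC)
b=cv2.resize(im[275:330,320:390],(230,181),interpolation=cv2.INTER_CUBIC)
o=np.zeros((475,790,3),np.uint8);o[:,:550]=a;o[:181,555:785]=b;cv2.imwrite("pics/crop1.png",o)
E
```

```text
scene blue
(np.float64(297.6), np.float64(105.4), 80, (292, 102, 13, 8)) [0.789 0.384] [0.903 0.483]
(np.float64(252.4), np.float64(132.2), 137, (245, 127, 16, 12)) [0.615 0.378] [0.702 0.476]
(np.float64(196.5), np.float64(150.4), 129, (189, 146, 16, 10)) [0.47  0.416] [0.535 0.52 ]
(np.float64(246.6), np.float64(184.4), 128, (240, 179, 15, 12)) [0.472 0.243] [0.538 0.32 ]
(np.float64(189.9), np.float64(207.1), 36, (183, 204, 15, 8)) [0.344 0.273] [0.39  0.355]
(np.float64(177.4), np.float64(220.5), 62, (172, 213, 12, 15)) [0.305 0.261] [0.345 0.341]
(np.float64(204.4), np.float64(225.9), 198, (187, 212, 35, 28)) [0.333 0.212] [0.377 0.284]
(np.float64(248.9), np.float64(250.4), 600, (209, 224, 75, 55)) [0.353 0.107] [0.4   0.163]
(np.float64(289.2), np.float64(254.8), 51, (285, 250, 9, 12)) [0.398 0.048] [0.452 0.095]
(np.float64(348.5), np.float64(293.4), 63, (345, 289, 8, 10)) [ 0.408 -0.077] [ 0.464 -0.048]
dark
(np.float64(193.6), np.float64(217.8), 162, (185, 212, 18, 13)) [0.3996 0.3636 0.011 ]
(np.float64(218.1), np.float64(230.3), 203, (209, 224, 19, 14)) [0.4158 0.2898 0.0
[... 670 characters left out ...]
.8), np.float64(284.3), 65, (280, 280, 8, 10)) [ 0.424 -0.104] [ 0.463 -0.053]
dark
(np.float64(284.1), np.float64(208.7), 383, (276, 195, 20, 47)) [0.6148 0.1893 0.011 ]
(np.float64(204.6), np.float64(210.3), 265, (193, 202, 24, 17)) [0.4144 0.282  0.011 ]
(np.float64(220.9), np.float64(225.6), 303, (209, 217, 25, 18)) [0.4309 0.2088 0.011 ]
(np.float64(169.2), np.float64(246.3), 281, (160, 230, 24, 32)) [0.2864 0.2016 0.011 ]
(np.float64(238.8), np.float64(242.4), 327, (226, 233, 26, 20)) [0.4475 0.135  0.011 ]
red
(np.float64(178.6), np.float64(182.5), 98, (168, 177, 22, 12)) [0.388  0.4189 0.018 ]
pink
(np.float64(229.4), np.float64(161.5), 156, (221, 156, 18, 13)) [0.5712 0.4561 0.01  ]
```

View pics/crop1.png

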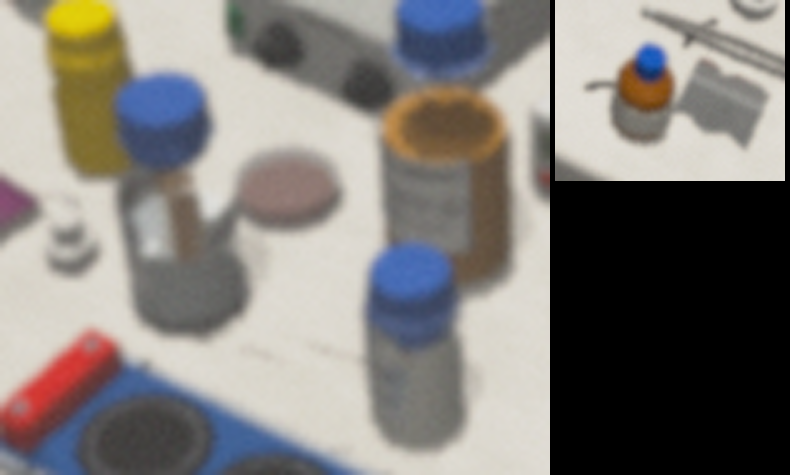

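The crop confirms the choice: the amber XL, clear L and pale M bottles all have blue caps, and the small amber S sits at the right. Yellow is not meant. I'll move over the group with the closing axis across the row.

```bash
python3 -m crank '[[1,5,-3,2,0,0,-8],[1,10,-6,4,0,0,-16],[1,15,-9,5,0,0,-24],[1,20,-12,5,0,0,-32],[1,25,-15,5,0,0,-40],[1,29,-18,5,0,0,-48],[1,32,-21,5,0,0,-56],[1,34,-23,5,0,0,-60],[1,35,-24,5,0,0,-60],[1,35,-24,5,0,0,-60],[1,35,-24,5,0,0,-60]]'
python3 - <<'E'
from h import *
s=env.read_state();c=get_calibration("wrist");im=capture("wrist");cv2.imwrite("pics/w1.png",im)
import pickle;pickle.dump(c,open("w1.pkl","wb"))
print(s["tool_pos"],s["eef_rot"],s["qpos"].round(2),c["position"],ray(c,256,192)[1])
for b in blobs(im,(105,120,60),(125,255,255),100): print(b,[plane(c,*b[:2],z)[:2].round(4) for z in(.154,.125,.09)])
E
```

```text
time_s: 1.52
tool_pos: [0.5481, 0.3805, 0.4546]
eef_rot: [-0.001, 0.627, 0.779, 0.0]
wrist_force: [0.1, -0.2, 0.3]
width: 0.0851
grasp_force: 0.0
[0.5480848  0.38048062 0.45457707] [-9.54381960e-04  6.27062046e-01  7.78968718e-01  1.28691968e-04] [-0.83  0.63  0.33  1.41 -0.21  1.14 -0.26] [0.53104335 0.45798292 0.4237558 ] [ 0.05997501 -0.30276346 -0.95117679]
(np.float64(205.8), np.float64(103.9), 1812, (183, 79, 47, 50)) [array([0.4891, 0.4407]), array([0.4846, 0.4389]), array([0.4792, 0.4367])]
(np.float64(152.9), np.float64(147.7), 2331, (110, 93, 74, 122)) [array([0.4488, 0.3933]), array([0.4399, 0.3863]), array([0.4292, 0.378 ])]
(np.float64(315.2), np.float64(197.0), 270, (300, 189, 30, 18)) [array([0.6038, 0.3792]), array([0.6116, 0.3707]), array([0.621 , 0.3605])]
(np.float64(321.4), np.float64(214.5), 702, (296, 193, 45, 34)) [array([0.6144, 0.3632]), array([0.6234, 0.3531]), array([0.6342, 0.3408])]
(np.float64(507.7), np.float64(214.1), 140, (501, 203, 11, 26)) [array([0.7895, 0.4018]), array([0.8172, 0.3958]), array([0.8508, 0.3885])]
(np.float64(182.1), np.float64(270.4), 795, (162, 221, 31, 88)) [array([0.4918, 0.2732]), array([0.4875, 0.2534]), array([0.4824, 0.2294])]
(np.float64(138.2), np.float64(247.6), 138, (134, 233, 12, 27)) [array([0.4452, 0.2899]), array([0.436 , 0.2718]), array([0.4249, 0.25  ])]
(np.float64(501.5), np.float64(297.5), 490, (488, 283, 24, 29)) [array([0.827 , 0.3126]), array([0.8588, 0.297 ]), array([0.8972, 0.2781])]
```

View pics/w1.png

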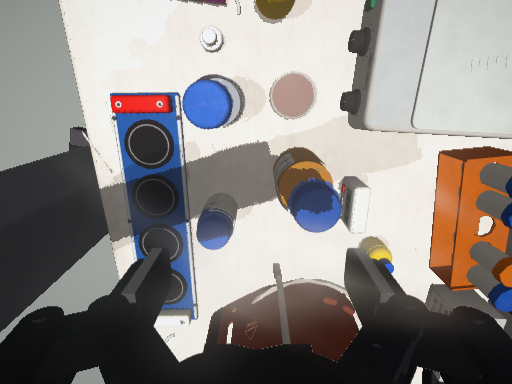

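The wrist view shows the L cap at (207,102), XL cap at (315,205), M cap at (215,228), petri dish at (292,95), red block at (140,103), and pads at (150,143), (156,196), (161,245) and (165,288).

```bash
python3 - <<'E'
from h import *
import pickle;c=pickle.load(open("w1.pkl","rb"));im=cv2.imread("pics/w1.png")
for n,roi,z in(("XL",(285,170,345,235),.154),("L",(180,70,235,135),.125),("M",(192,200,240,252),.09)):
    x0,y0,x1,y1=roi;p=im[y0:y1,x0:x1].astype(int)
    m=((p[...,0]>1.7*p[...,2])&(p[...,0]>40)).astype(np.uint8)
    m=cv2.morphologyEx(m,cv2.MORPH_CLOSE,np.ones((7,7)))
    k=max(cv2.findContours(m,0,2)[0],key=cv2.contourArea);(u,v),(a,b),_=cv2.fitEllipse(cv2.convexHull(k))
    M=cv2.moments(cv2.convexHull(k));U,V=M["m10"]/M["m00"]+x0,M["m01"]/M["m00"]+y0
    print(n,(U,V),a,b,plane(c,U,V,z).round(4))
for n,roi in enumerate([(122,115,178,172),(130,170,180,223),(138,221,183,270),(140,262,190,308)]):
    x0,y0,x1,y1=roi;h=im[y0:y1,x0:x1].astype(int)
    m=((h[...,0]<1.8*h[...,2]+8)&(h.max(2)<75)).astype(np.uint8)
    k=max(cv2.findContours(m,0,2)[0],key=cv2.contourArea);(u,v),(a,b),_=cv2.fitEllipse(cv2.convexHull(k))
    print("pad",n,(u+x0,v+y0),a,b,plane(c,u+x0,v+y0,.011).round(4))
c1,c2=get_calibration("scene"),get_calibration("side")
for n,a,b in(("XL",(252.4,132.2),(253.1,136.9)),("L",(196.5,150.4),(204.7,143.3)),("M",(246.6,184.4),(235.3,179.6)),("S",(348.5,293.4),(283.8,284.3))):
    print(n,tri(c1,a,c2,b)); 
E
```

```text
XL (315.2799667497922, 204.7563591022444) 50.17979049682617 55.069549560546875 [0.606  0.3716 0.154 ]
L (206.96740299495326, 103.68404070488955) 48.45935821533203 54.32500457763672 [0.4856 0.4393 0.125 ]
M (213.83130904183537, 243.17611336032388) 18.347633361816406 27.786418914794922 [0.5153 0.276  0.09  ]
pad 0 (148.66836166381836, 143.83714485168457) 46.11588668823242 51.60760498046875 [0.3989 0.3631 0.011 ]
pad 1 (155.42477416992188, 197.0018482208252) 42.42445755004883 56.23378372192383 [0.4165 0.2882 0.011 ]
pad 2 (156.1288070678711, 249.15925788879395) 48.37800216674805 54.68888473510742 [0.4269 0.204  0.011 ]
pad 3 (153.38400268554688, 284.129150390625) 49.28694534301758 64.58181762695312 [0.4296 0.1405 0.011 ]
XL (array([0.61336833, 0.37636771, 0.14499289]), np.float64(0.010572284045675008))
L (array([0.49283272, 0.45413868, 0.11120004]), np.float64(0.010683334020353851))
M (array([0.51879334, 0.29882164, 0.07770974]), np.float64(0.011779614649955172))
S (array([ 0.46812502, -0.04657141,  0.05117957]), np.float64(0.0025385008930159944))
```

```bash
python3 -m crank '[[1,3,-0.5,-2,0,0,0],[1,5.8,-0.9,-5,0,0,0],[1,5.8,-0.9,-6,0,0,0],[1,5.8,-0.9,-6,0,0,0],[1,5.8,-0.9,-6,0,0,0]]'
python3 - <<'E'
from h import *
s=env.read_state();c=get_calibration("wrist");im=capture("wrist");cv2.imwrite("pics/w2.png",im)
print(s["tool_pos"])
p=im.astype(int);m=((p[...,0]>1.7*p[...,2])&(p[...,0]>40)).astype(np.uint8)
n,l,st,ce=cv2.connectedComponentsWithStats(m)
for i in range(1,n):
    if st[i,4]>500: print(st[i],ce[i].round(1),plane(c,*ce[i],.154).round(4),plane(c,*ce[i],.163).round(4))
E
```

```text
time_s: 2.2
tool_pos: [0.6065, 0.3709, 0.396]
eef_rot: [-0.0, 0.628, 0.779, 0.001]
wrist_force: [0.4, -0.7, 0.2]
width: 0.0857
grasp_force: 0.0
[0.6065235  0.3709357  0.39600064]
[  40   43  117  267 9376] [104.2 144.5] [0.4921 0.3931 0.154 ] [0.4963 0.3955 0.163 ]
[ 229  175   58   42 1885] [256.3 196.8] [0.6043 0.3777 0.154 ] [0.6037 0.3807 0.163 ]
[481 299  31  34 595] [499.8 313.7] [0.8281 0.3188 0.154 ] [0.8179 0.3243 0.163 ]
```

View pics/w2.png

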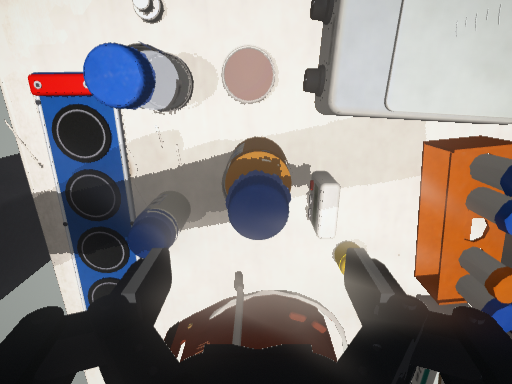

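View 2 shows the XL cap at about (258,207), spanning x 228–289 and y 173–241. The fingers clear it on both sides.

```bash
cat >> h.py <<'E'
def cap(im,roi,thr=1.35,mn=25):
    x0,y0,x1,y1=roi;p=im[y0:y1,x0:x1].astype(int)
    m=((p[...,0]>thr*p[...,2])&(p[...,0]>mn)).astype(np.uint8)
    m=cv2.morphologyEx(m,cv2.MORPH_OPEN,np.ones((5,5)))
    k=max(cv2.findContours(m,0,2)[0],key=cv2.contourArea);k=cv2.convexHull(k);M=cv2.moments(k)
    x,y,w,h=cv2.boundingRect(k)
    return M["m10"]/M["m00"]+x0,M["m01"]/M["m00"]+y0,(x+x0,y+y0,w,h)
E
python3 - <<'E'
from h import *
c=get_calibration("wrist");im=cv2.imread("pics/w2.png")
u,v,b=cap(im,(215,160,305,255));print(u,v,b,[plane(c,u,v,z).round(4) for z in(.15,.154,.158)])
E
```

```text
257.60740857172794 202.59949701351775 (226, 171, 64, 64) [array([0.6069, 0.3717, 0.15  ]), array([0.6066, 0.3732, 0.154 ]), array([0.6062, 0.3746, 0.158 ])]
```

Centred within 1–2 mm, so I descend and grip.

```bash
python3 -m crank '[[1,0,0,-3,0,0,0],[1,0,0,-6,0,0,0],[1,0,0,-7.8,0,0,0],[1,0,0,-7.8,0,0,0],[-1,0,0,-7.8,0,0,0],[-1,0,0,-7.8,0,0,0],[-1,0,0,-7.8,0,0,0],[-1,0,0,-7.8,0,0,0],[-1,0,0,-7.8,0,0,0]]'
```

```text
time_s: 3.38
tool_pos: [0.6079, 0.3699, 0.3185]
eef_rot: [0.0, 0.628, 0.778, 0.001]
wrist_force: [-0.7, -0.8, 5.4]
width: 0.0443
grasp_force: 62.1
```

```bash
python3 -m crank '[[-1,0,0,1,0,0,0],[-1,0,0,3,0,0,0],[-1,0,0,5.5,0,0,0],[-1,0,0,8,0,0,0],[-1,0,0,10.5,0,0,0],[-1,0,0,13,0,0,0],[-1,0,0,15,0,0,0],[-1,0,0,16,0,0,0],[-1,0,0,16,0,0,0]]'
python3 - <<'E'
from h import *
cv2.imwrite("pics/w3.png",capture("wrist"))
E
```

```text
time_s: 4.5
tool_pos: [0.6074, 0.3696, 0.4776]
eef_rot: [0.0, 0.628, 0.778, 0.001]
wrist_force: [-0.1, 0.9, -3.9]
width: 0.044
grasp_force: 62.0
```

View pics/w3.png

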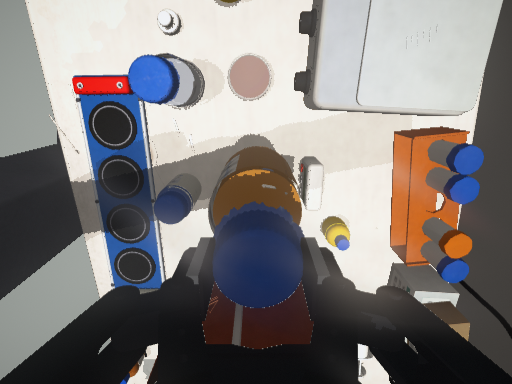

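XL is held upright. All four pads are clear at (113,125), (121,177), (128,224) and (134,266).

```bash
python3 - <<'E'
from h import *
c=get_calibration("wrist");im=cv2.imread("pics/w3.png")
for n,(u,v) in enumerate([(113,125),(121,177),(128,224),(134,266)]):
    x0,y0=u-27,v-27;p=im[y0:y0+54,x0:x0+54].astype(int)
    m=((p[...,0]<1.6*p[...,2]+10)&(p.max(2)<90)).astype(np.uint8)
    q=np.zeros_like(m);nn,l,st,ce=cv2.connectedComponentsWithStats(m);i=l[20:34,20:34].max()
    m=cv2.morphologyEx((l==l[27,27]).astype(np.uint8) if l[27,27] else m,cv2.MORPH_OPEN,np.ones((3,3)))
    k=max(cv2.findContours(m,0,2)[0],key=cv2.contourArea);(a,b),ax,_=cv2.fitEllipse(cv2.convexHull(k))
    print(n,a+x0,b+y0,np.round(ax,1),plane(c,a+x0,b+y0,.011)[:2].round(4))
for n,roi,z in(("L",(125,48,182,108),.126),("M",(150,180,198,226),.091)):
    u,v,b=cap(im,roi);print(n,u,v,b,plane(c,u,v,z))
E
```

```text
0 112.40216827392578 125.12866401672363 [44.2 51.1] [0.3986 0.3627]
1 120.89341735839844 189.67535400390625 [52.8 70.2] [0.4172 0.2688]
2 127.30550193786621 212.93945789337158 [52.  59.9] [0.4297 0.2327]
3 134.40381240844727 265.44397735595703 [34.9 41.7] [0.4484 0.1416]
L 150.73436703792677 81.65800393098931 (125, 55, 54, 53) [0.48399827 0.43590444 0.126     ]
M 171.51844155844157 204.64484848484847 (154, 188, 37, 34) [0.51261011 0.29504597 0.091     ]
```

```bash
python3 -m crank '[[-1,-1,0,0,0,0,0],[-1,-3,0,0,0,0,0],[-1,-5.5,-0.1,0,0,0,0],[-1,-8.5,-0.2,0,0,0,0],[-1,-11.5,-0.3,0,0,0,0],[-1,-14.5,-0.5,0,0,0,0],[-1,-17,-0.6,0,0,0,0],[-1,-19,-0.7,0,0,0,0],[-1,-20.3,-0.7,0,0,0,0],[-1,-20.8,-0.7,0,0,0,0],[-1,-20.8,-0.7,0,0,0,0],[-1,-20.8,-0.7,0,0,0,0]]' && python3 -m crank '[[-1,0,0,-1,0,0,0],[-1,0,0,-3,0,0,0],[-1,0,0,-5,0,0,0],[-1,0,0,-7,0,0,0],[-1,0,0,-8.5,0,0,0],[-1,0,0,-9,0,0,0],[-1,0,0,-9,0,0,0],[-1,0,0,-9,0,0,0]]'
python3 - <<'E'
from h import *
cv2.imwrite("pics/w4.png",capture("wrist"));cv2.imwrite("pics/s4.png",capture("scene"));cv2.imwrite("pics/d4.png",capture("side"))
a=cv2.resize(cv2.imread("pics/s4.png")[110:290,110:290],(400,400));b=cv2.resize(cv2.imread("pics/d4.png")[90:270,110:290],(400,400))
cv2.imwrite("pics/c4.png",np.hstack([a,b]))
E
```

```text
time_s: 6.05
tool_pos: [0.4001, 0.3626, 0.4767]
eef_rot: [0.0, 0.629, 0.778, 0.0]
wrist_force: [1.4, 0.4, -4.5]
width: 0.044
grasp_force: 62.1
time_s: 7.05
tool_pos: [0.3997, 0.3629, 0.3874]
eef_rot: [0.0, 0.628, 0.778, 0.001]
wrist_force: [0.7, -0.9, -4.2]
width: 0.0439
grasp_force: 62.0
```

View pics/c4.png

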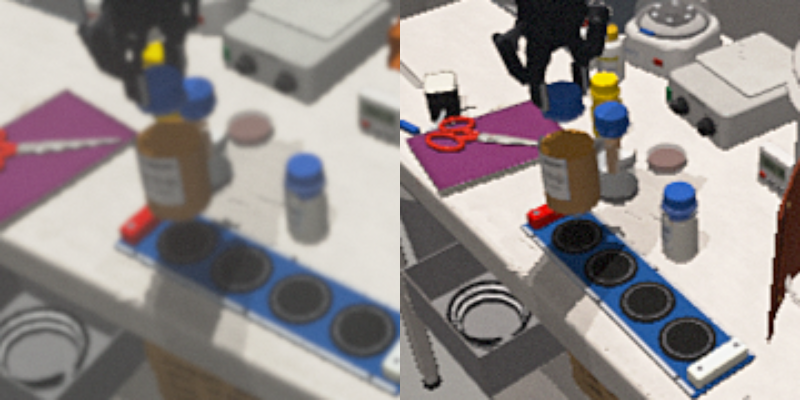

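XL hangs upright over the pad next to the red block. I lower it 5.8 cm.

```bash
python3 -m crank '[[-1,0,0,-1.5,0,0,0],[-1,0,0,-3,0,0,0],[-1,0,0,-4.3,0,0,0],[-1,-0.05,0,-5.2,0,0,0],[-1,-0.05,0,-5.6,0,0,0],[-1,-0.05,0,-5.8,0,0,0],[-1,-0.05,0,-5.8,0,0,0],[-1,-0.05,0,-5.8,0,0,0]]'
```

```text
time_s: 8.2
tool_pos: [0.3988, 0.3627, 0.3295]
eef_rot: [-0.0, 0.628, 0.778, 0.0]
wrist_force: [-1.5, -1.7, 5.5]
width: 0.0444
grasp_force: 62.9
```

```bash
python3 -m crank '[[1,0,0,0,0,0,0],[1,0,0,0,0,0,0],[1,0,0,0,0,0,0],[1,0,0,0,0,0,0],[1,0,0,2,0,0,0],[1,0,0,5,0,0,0],[1,0,0,8,0,0,0],[1,0,-0,12,0,0,0],[1,0,0,14,0,0,0],[1,0,0,14,0,0,0],[1,0,0,14,0,0,0]]'
python3 - <<'E'
from h import *
s=env.read_state();c=get_calibration("wrist");im=capture("wrist");cv2.imwrite("pics/w5.png",im);print(s["tool_pos"])
E
```

```text
time_s: 9.57
tool_pos: [0.3986, 0.3625, 0.4677]
eef_rot: [-0.0, 0.628, 0.778, -0.001]
wrist_force: [0.8, -0.5, -0.1]
width: 0.0855
grasp_force: 0.0
[0.39855094 0.36248908 0.46768593]
```

View pics/w5.png

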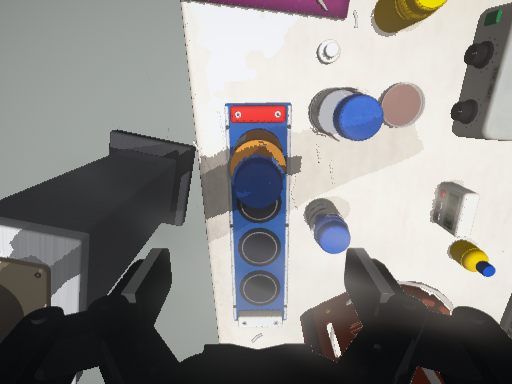

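XL stands on its pad, with the cap at (258,180). The L cap is at (358,117) and the M cap at (332,234). I'll check the cap position and measure L and M.

```bash
python3 - <<'E'
from h import *
c=get_calibration("wrist");im=cv2.imread("pics/w5.png")
for n,roi,z in(("L",(325,80,388,150),.126),("M",(310,205,355,258),.091)):
    u,v,b=cap(im,roi,1.6,60);print(n,round(u,1),round(v,1),b,plane(c,u,v,z).round(4))
for v in (177,180,183): print(plane(c,258,v,.165).round(4))
for p in((260,206),(260,247.5),(260,289)): print(plane(c,*p,.011).round(4))
E
```

```text
L 360.0 116.7 (338, 95, 45, 45) [0.4861 0.4395 0.126 ]
M 334.3 239.4 (320, 226, 29, 27) [0.5133 0.2877 0.091 ]
[0.3972 0.3674 0.165 ]
[0.3978 0.3646 0.165 ]
[0.3984 0.3617 0.165 ]
[0.4184 0.2826 0.011 ]
[0.4333 0.2142 0.011 ]
[0.4496 0.1389 0.011 ]
```

```bash
python3 -m crank '[[1,4,3.5,0,0,0,0],[1,7,6,-3,0,0,0],[1,8.7,7.6,-7,0,0,0],[1,8.7,7.6,-9,0,0,0],[1,8.7,7.6,-9,0,0,0],[1,8.7,7.6,-9,0,0,0]]'
python3 - <<'E'
from h import *
s=env.read_state();c=get_calibration("wrist");im=capture("wrist");cv2.imwrite("pics/w6.png",im);print(s["tool_pos"])
u,v,b=cap(im,(215,140,310,280),1.5,50);print(u,v,b,[plane(c,u,v,z).round(4) for z in (.126,.134)])
cv2.imwrite("pics/c6.png",im[100:340,130:400])
E
```

```text
time_s: 10.38
tool_pos: [0.4861, 0.4386, 0.3791]
eef_rot: [0.0, 0.628, 0.778, 0.0]
wrist_force: [-0.5, -0.6, 0.5]
width: 0.0853
grasp_force: 0.0
[0.4860501  0.43859765 0.3790667 ]
255.95248145305703 196.4273471476081 (228, 168, 58, 59) [array([0.4842, 0.4415, 0.126 ]), array([0.4836, 0.4442, 0.134 ])]
```

View pics/c6.png

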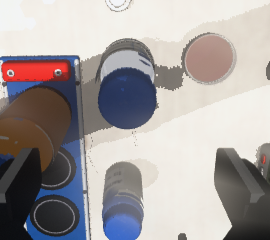

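The L cap is at about (256,197), within 2 mm of the gripper axis.

```bash
python3 -m crank '[[1,-0.1,0.1,-3,0,0,0],[1,-0.1,0.1,-6,0,0,0],[1,-0.1,0.1,-8.3,0,0,0],[1,-0.1,0.1,-8.9,0,0,0],[1,-0.1,0.1,-8.9,0,0,0],[-1,-0.1,0.1,-8.9,0,0,0],[-1,-0.1,0.1,-8.9,0,0,0],[-1,-0.1,0.1,-8.9,0,0,0],[-1,-0.1,0.1,-8.9,0,0,0],[-1,-0.1,0.1,-8.9,0,0,0]]' && python3 -m crank '[[-1,0,0,1,0,0,0],[-1,0,0,3,0,0,0],[-1,0,0,6,0,0,0],[-1,0,0,9,0,0,0],[-1,0,0,12,0,0,0],[-1,0,0,15,0,0,0],[-1,0,0,18,0,0,0],[-1,0,0,20,0,0,0],[-1,0,0,20.5,0,0,0],[-1,0,0,20.5,0,0,0]]'
python3 - <<'E'
from h import *
s=env.read_state();c=get_calibration("wrist");im=capture("wrist");cv2.imwrite("pics/w7.png",im)
E
```

```text
time_s: 11.68
tool_pos: [0.4854, 0.44, 0.2911]
eef_rot: [0.0, 0.628, 0.778, 0.001]
wrist_force: [-0.6, -0.3, 6.5]
width: 0.044
grasp_force: 61.6
time_s: 12.92
tool_pos: [0.4846, 0.4395, 0.4941]
eef_rot: [-0.0, 0.628, 0.778, -0.001]
wrist_force: [-0.5, 0.2, -3.4]
width: 0.0441
grasp_force: 61.8
```

View pics/w7.png

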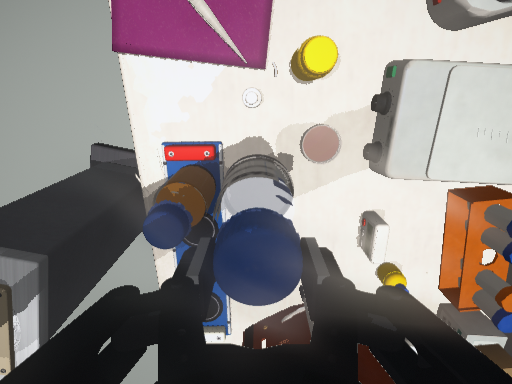

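L is held upright at (258,255). I carry it to the second pad, going −y first.

```bash
python3 -m crank '[[-1,0,-1,0,0,0,0],[-1,0,-3,0,0,0,0],[-1,0,-6,0,0,0,0],[-1,-0.5,-9,0,0,0,0],[-1,-2,-12,0,0,0,0],[-1,-4,-14,0,0,0,0],[-1,-6,-15,0,0,0,0],[-1,-6.7,-15.05,0,0,0,0],[-1,-6.9,-15.05,0,0,0,0],[-1,-6.9,-15.05,0,0,0,0],[-1,-6.9,-15.05,0,0,0,0]]' && python3 -m crank '[[-1,0,0,-1,0,0,0],[-1,0,0,-3,0,0,0],[-1,0,0,-6,0,0,0],[-1,0,0,-9,0,0,0],[-1,0,0,-12,0,0,0],[-1,0,0,-14,0,0,0],[-1,0,0,-15,0,0,0],[-1,0,0,-15,0,0,0],[-1,0,0,-15,0,0,0]]'
python3 - <<'E'
from h import *
cv2.imwrite("pics/s7.png",capture("scene"));cv2.imwrite("pics/d7.png",capture("side"))
a=cv2.resize(cv2.imread("pics/s7.png")[130:280,150:300],(400,400));b=cv2.resize(cv2.imread("pics/d7.png")[110:260,150:300],(400,400))
cv2.imwrite("pics/c7.png",np.hstack([a,b]))
E
```

```text
time_s: 14.35
tool_pos: [0.4164, 0.2895, 0.4946]
eef_rot: [0.0, 0.628, 0.778, 0.0]
wrist_force: [0.2, 0.6, -4.2]
width: 0.0442
grasp_force: 62.0
time_s: 15.48
tool_pos: [0.4163, 0.2893, 0.3453]
eef_rot: [0.0, 0.628, 0.778, 0.001]
wrist_force: [0.8, 0.1, -3.2]
width: 0.044
grasp_force: 61.9
```

View pics/c7.png

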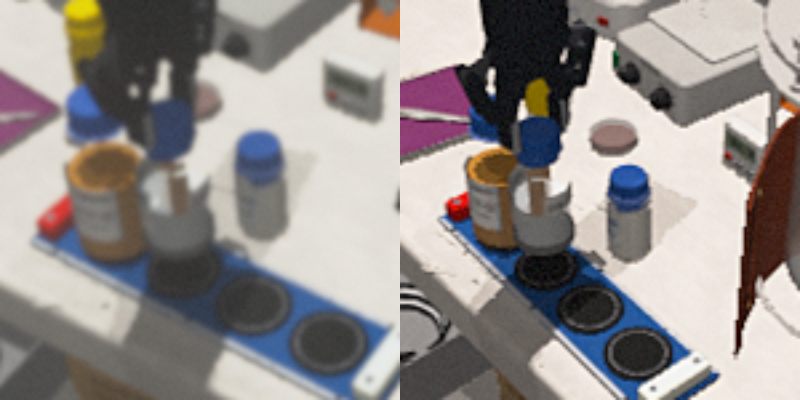

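XL stands on the first pad and L hangs over the second. I lower it and release.

```bash
python3 -m crank '[[-1,0,0,-1.2,0,0,0],[-1,-0.05,0,-2.4,0,0,0],[-1,-0.05,0,-3.4,0,0,0],[-1,-0.05,0,-4,0,0,0],[-1,-0.05,0,-4.3,0,0,0],[-1,-0.05,0,-4.3,0,0,0],[-1,-0.05,0,-4.3,0,0,0]]' && python3 -m crank '[[1,0,0,0,0,0,0],[1,0,0,0,0,0,0],[1,0,0,0,0,0,0],[1,0,0,0,0,0,0],[1,0,0,2,0,0,0],[1,0,0,5,0,0,0],[1,0,0,9,0,0,0],[1,0,0,13,0,0,0],[1,0,0,13,0,0,0],[1,0,0,13,0,0,0]]'
python3 - <<'E'
from h import *
s=env.read_state();c=get_calibration("wrist");im=capture("wrist");cv2.imwrite("pics/w8.png",im);print(s["tool_pos"])
for b in blobs(im,(100,90,30),(125,255,255),150): print(b[:2],b[2:],[plane(c,*b[:2],z)[:2].round(4) for z in (.165,.136,.091)])
E
```

```text
time_s: 16.45
tool_pos: [0.4152, 0.289, 0.3021]
eef_rot: [-0.0, 0.628, 0.778, -0.0]
wrist_force: [-2.6, -0.6, 6.1]
width: 0.044
grasp_force: 62.7
time_s: 17.7
tool_pos: [0.415, 0.2891, 0.4312]
eef_rot: [-0.0, 0.628, 0.778, -0.0]
wrist_force: [0.4, 0.8, -0.6]
width: 0.0856
grasp_force: 0.0
[0.41497556 0.28907369 0.43119496]
(np.float64(260.4), np.float64(64.7)) (760, (219, 38, 76, 56)) [array([0.396 , 0.3864]), array([0.3957, 0.3888]), array([0.3952, 0.3926])]
(np.float64(258.0), np.float64(159.2)) (8445, (224, 67, 66, 219)) [array([0.4088, 0.3183]), array([0.4101, 0.3123]), array([0.4121, 0.3031])]
(np.float64(345.0), np.float64(187.9)) (1288, (323, 167, 43, 42)) [array([0.4833, 0.3099]), array([0.4937, 0.3029]), array([0.51 , 0.292])]
```

View pics/w8.png

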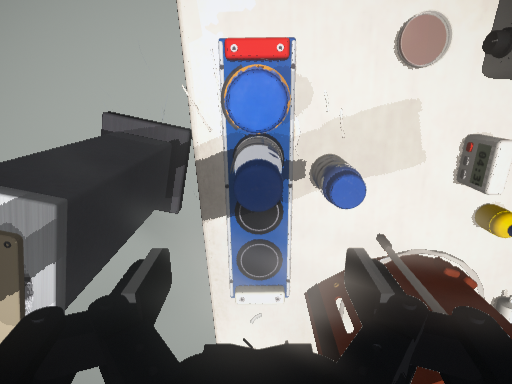

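Both bottles stand centred on their pads. The M cap is at (345,188), about (0.510, 0.292).

```bash
python3 -m crank '[[0.55,4,0.1,0,0,0,0],[0.55,7,0.2,-2,0,0,0],[0.55,9.5,0.3,-5,0,0,0],[0.55,9.5,0.3,-9,0,0,0],[0.55,9.5,0.3,-9,0,0,0],[0.55,9.5,0.3,-9,0,0,0]]'
python3 - <<'E'
from h import *
s=env.read_state();c=get_calibration("wrist");im=capture("wrist");cv2.imwrite("pics/w9.png",im);print(s["tool_pos"],s["width"])
u,v,b=cap(im,(215,120,320,290),1.5,50);print(u,v,b,[plane(c,u,v,z).round(4) for z in (.088,.091,.098)])
E
```

```text
time_s: 18.5
tool_pos: [0.5105, 0.2922, 0.3421]
eef_rot: [-0.0, 0.628, 0.778, -0.0]
wrist_force: [-0.3, 0.1, 0.6]
width: 0.0665
grasp_force: 0.0
[0.51045348 0.29223606 0.34205207] 0.06648020138918916
257.16465053763443 198.16248506571088 (232, 173, 53, 54) [array([0.5098, 0.2935, 0.088 ]), array([0.5096, 0.2946, 0.091 ]), array([0.5091, 0.297 , 0.098 ])]
```

View pics/w9.png

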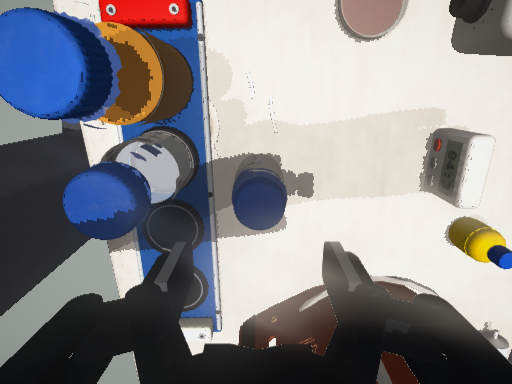

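The M cap is at (258,200), centred. I descend, grip and lift.

```bash
python3 -m crank '[[0.55,0,0.1,-3,0,0,0],[0.55,0,0.1,-6,0,0,0],[0.55,0,0.1,-8,0,0,0],[0.55,0,0.1,-8.4,0,0,0],[0.55,0,0.1,-8.4,0,0,0],[-1,0,0.1,-8.4,0,0,0],[-1,0,0.1,-8.4,0,0,0],[-1,0,0.1,-8.4,0,0,0],[-1,0,0.1,-8.4,0,0,0]]' && python3 -m crank '[[-1,0,0,1,0,0,0],[-1,0,0,3,0,0,0],[-1,0,0,6,0,0,0],[-1,0,0,9,0,0,0],[-1,0,-1,12,0,0,0],[-1,0,-3,15,0,0,0],[-1,0,-6,17,0,0,0],[-1,0,-7.5,18,0,0,0],[-1,0,-7.8,18,0,0,0],[-1,0,-7.8,18,0,0,0]]'
```

```text
time_s: 19.68
tool_pos: [0.511, 0.2934, 0.2594]
eef_rot: [0.0, 0.628, 0.778, 0.001]
wrist_force: [0.1, -0.5, 5.6]
width: 0.0385
grasp_force: 59.6
time_s: 20.92
tool_pos: [0.51, 0.216, 0.4369]
eef_rot: [-0.001, 0.628, 0.778, -0.0]
wrist_force: [0.2, -0.1, -2.0]
width: 0.0386
grasp_force: 60.6
```

```bash
python3 -m crank '[[-1,-1,0,0,0,0,0],[-1,-3,0,0,0,0,0],[-1,-5.5,-0.1,-1,0,0,0],[-1,-7.3,-0.1,-3,0,0,0],[-1,-7.8,-0.1,-6,0,0,0],[-1,-7.8,-0.1,-9,0,0,0],[-1,-7.8,-0.1,-11.5,0,0,0],[-1,-7.8,-0.1,-12,0,0,0],[-1,-7.8,-0.1,-12,0,0,0],[-1,-7.8,-0.1,-12,0,0,0]]'
python3 - <<'E'
from h import *
im=capture("scene");cv2.imwrite("pics/s10.png",im);d=capture("side")
cv2.imwrite("pics/c10.png",np.hstack([cv2.resize(im[130:280,170:320],(400,400)),cv2.resize(d[110:260,150:300],(400,400))]))
E
```

```text
time_s: 22.18
tool_pos: [0.4327, 0.2145, 0.3186]
eef_rot: [0.0, 0.628, 0.778, 0.001]
wrist_force: [0.3, -0.7, -2.0]
width: 0.0386
grasp_force: 60.7
```

View pics/c10.png

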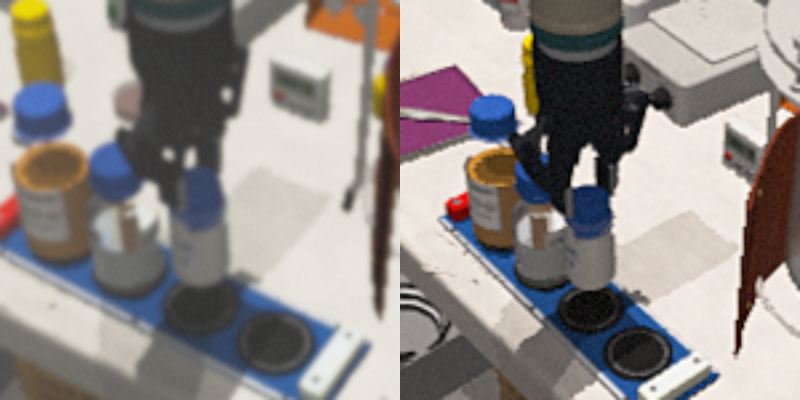

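M hangs over the third pad and XL and L stand upright. I lower it and release.

```bash
python3 -m crank '[[-1,0,0,-1.2,0,0,0],[-1,0,0,-2.6,0,0,0],[-1,0,0.05,-3.8,0,0,0],[-1,0,0.05,-4.5,0,0,0],[-1,0,0.05,-4.8,0,0,0],[-1,0,0.05,-4.8,0,0,0],[-1,0,0.05,-4.8,0,0,0]]' && python3 -m crank '[[1,0,0,0,0,0,0],[1,0,0,0,0,0,0],[1,0,0,0,0,0,0],[1,0,0,0,0,0,0],[1,0,0,2,0,0,0],[1,0,0,5,0,0,0],[1,0,0,9,0,0,0],[1,0,0,13,0,0,0],[1,0,0,16,0,0,0],[1,0,0,16,0,0,0]]'
python3 - <<'E'
from h import *
s=env.read_state();c=get_calibration("wrist");im=capture("wrist");cv2.imwrite("pics/w11.png",im);print(s["tool_pos"])
for b in blobs(im,(100,90,30),(125,255,255),150): print(b[:2],b[2:],[plane(c,*b[:2],z)[:2].round(4) for z in (.102,.058)])
E
```

```text
time_s: 23.15
tool_pos: [0.4321, 0.2143, 0.2703]
eef_rot: [-0.0, 0.629, 0.778, -0.0]
wrist_force: [-1.8, -1.2, 6.9]
width: 0.0384
grasp_force: 61.7
time_s: 24.4
tool_pos: [0.433, 0.2148, 0.4317]
eef_rot: [0.001, 0.628, 0.778, 0.002]
wrist_force: [-0.2, -0.5, -1.1]
width: 0.0855
grasp_force: 0.0
[0.43295363 0.21483281 0.43168573]
(np.float64(251.7), np.float64(12.8)) (1591, (217, 0, 68, 33)) [array([0.3986, 0.3579]), array([0.396 , 0.3676])]
(np.float64(255.2), np.float64(131.0)) (8795, (219, 17, 70, 230)) [array([0.4227, 0.2588]), array([0.4237, 0.2539])]
```

```bash
python3 -m crank '[[0.3,0,-4,0,0,0,0],[0.3,0,-9,0,0,0,0],[0.3,0.5,-14,0,0,0,0],[0.3,1,-19,0,0,0,0],[0.3,2,-23,-3,0,0,0],[0.3,3.3,-25.5,-6,0,0,0],[0.3,3.3,-26.3,-8,0,0,0],[0.3,3.3,-26.3,-8,0,0,0],[0.3,3.3,-26.3,-8,0,0,0],[0.3,3.3,-26.3,-8,0,0,0]]'
python3 - <<'E'
from h import *
s=env.read_state();c=get_calibration("wrist");im=capture("wrist");cv2.imwrite("pics/w12.png",im);print(s["tool_pos"],s["qpos"].round(2))
for b in blobs(im,(100,120,50),(125,255,255),100): print(b[:2],b[2:],[plane(c,*b[:2],z)[:2].round(4) for z in (.066,.058,.05)])
E
```

```text
time_s: 25.7
tool_pos: [0.4656, -0.0476, 0.3503]
eef_rot: [0.0, 0.628, 0.778, 0.001]
wrist_force: [0.7, 0.2, -0.6]
width: 0.0559
grasp_force: 0.0
[ 0.46556256 -0.04764454  0.35033251] [-0.22  0.48  0.37  2.08 -0.29  0.63  0.56]
(np.float64(278.3), np.float64(12.3)) (1339, (235, 0, 94, 50)) [array([0.4521, 0.0892]), array([0.4522, 0.0911]), array([0.4523, 0.0929])]
(np.float64(254.8), np.float64(189.8)) (278, (246, 181, 19, 19)) [array([ 0.4638, -0.0494]), array([ 0.4642, -0.0519]), array([ 0.4647, -0.0544])]
```

View pics/w12.png

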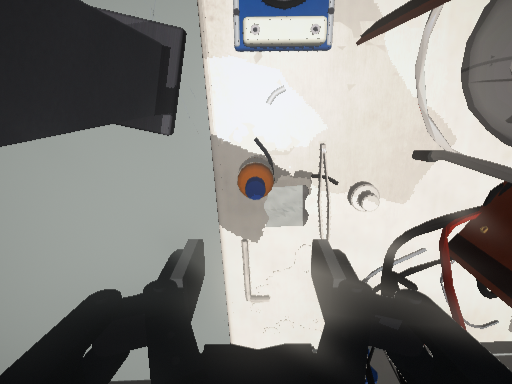

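S stands at (255,185) with its cap at (255,189). Only low clutter is nearby. I close part of the distance and re-measure.

```bash
python3 -m crank '[[0.3,-0.15,-0.2,-3,0,0,0],[0.3,-0.15,-0.4,-6,0,0,0],[0.3,-0.15,-0.4,-8,0,0,0],[0.3,-0.15,-0.4,-8,0,0,0],[0.3,-0.15,-0.4,-8,0,0,0]]'
python3 - <<'E'
from h import *
s=env.read_state();c=get_calibration("wrist");im=capture("wrist");cv2.imwrite("pics/w13.png",im);print(s["tool_pos"])
for b in blobs(im,(100,120,50),(125,255,255),200): print(b[:2],b[2:],[plane(c,*b[:2],z)[:2].round(4) for z in (.066,.06,.058)])
E
```

```text
time_s: 26.38
tool_pos: [0.4643, -0.0522, 0.2706]
eef_rot: [0.001, 0.628, 0.778, 0.0]
wrist_force: [0.4, 0.0, 0.2]
width: 0.0554
grasp_force: 0.0
[ 0.46430713 -0.05219421  0.27058718]
(np.float64(239.7), np.float64(18.7)) (225, (229, 0, 29, 28)) [array([0.4314, 0.059 ]), array([0.4308, 0.0601]), array([0.4306, 0.0605])]
```

```bash
python3 - <<'E'
from h import *
c=get_calibration("wrist");im=cv2.imread("pics/w13.png")
u,v,b=cap(im,(225,150,290,270),1.3,15);print(u,v,b,[plane(c,u,v,z)[:2].round(4) for z in (.066,.06,.056)])
cv2.imwrite("pics/c13.png",cv2.resize(im[130:330,160:360],(400,400)))
E
```

```text
257.4033850493653 218.48707099200752 (244, 203, 28, 32) [array([ 0.4635, -0.0472]), array([ 0.4641, -0.0497]), array([ 0.4644, -0.0513])]
```

View pics/c13.png

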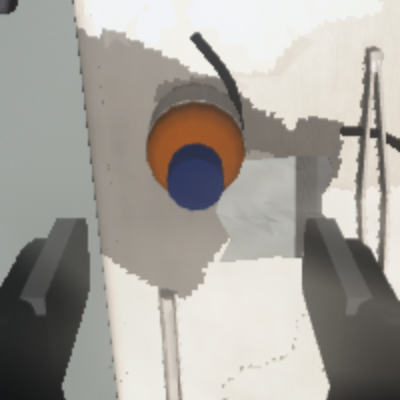

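The S cap is at full-frame (257,219), about 2 mm in +y. I have now viewed 16 pictures, two over the 14 allowed, so from here I check only by numbers.

```bash
python3 -m crank '[[0.3,0,0.2,-1.5,0,0,0],[0.3,0,0.2,-3,0,0,0],[0.3,0,0.2,-4.2,0,0,0],[0.3,0,0.2,-4.2,0,0,0],[-1,0,0.2,-4.2,0,0,0],[-1,0,0.2,-4.2,0,0,0],[-1,0,0.2,-4.2,0,0,0],[-1,0,0.2,-4.2,0,0,0],[-1,0,0.2,-4.2,0,0,0]]' && python3 -m crank '[[-1,0,0,1,0,0,0],[-1,0,0,3,0,0,0],[-1,0,0,6,0,0,0],[-1,0,0,9,0,0,0],[-1,0,0,12,0,0,0],[-1,0,0,13,0,0,0],[-1,0,0,13,0,0,0]]'
```

```text
time_s: 27.55
tool_pos: [0.4641, -0.0504, 0.2284]
eef_rot: [0.0, 0.628, 0.778, 0.0]
wrist_force: [-1.8, 0.3, 5.8]
width: 0.0153
grasp_force: 58.5
time_s: 28.42
tool_pos: [0.4638, -0.0502, 0.358]
eef_rot: [0.0, 0.628, 0.778, 0.0]
wrist_force: [0.1, 0.3, -1.0]
width: 0.0148
grasp_force: 58.6
```

```bash
python3 -m crank '[[-1,0,1,0,0,0,0],[-1,0,4,0,0,0,0],[-1,-0.3,7.5,0,0,0,0],[-1,-0.6,11,0,0,0,0],[-1,-1,14.5,0,0,0,0],[-1,-1.3,17,0,0,0,0],[-1,-1.45,18.6,0,0,0,0],[-1,-1.45,19.1,-1.5,0,0,0],[-1,-1.45,19.1,-4,0,0,0],[-1,-1.45,19.1,-6.5,0,0,0],[-1,-1.45,19.1,-7,0,0,0],[-1,-1.45,19.1,-7,0,0,0]]'
python3 - <<'E'
from h import *
# check the pad and bottle in both fixed views: bottle amber blob and dark pad
for n,z in(("scene",.066),("side",.066)):
    im=capture(n);cv2.imwrite(f"pics/{n}14.png",im);c=get_calibration(n)
    x0,y0,x1,y1=(230,200,310,285) if n=="scene" else (200,180,280,270)
    print(n,'dark',[(b,plane(c,*b[:2],.011)[:2].round(4)) for b in blobs(im,(0,0,0),(180,255,75),100,(x0,y0,x1,y1))])
    print('amber',[(b,plane(c,*b[:2],.09)[:2].round(4)) for b in blobs(im,(5,120,40),(20,255,255),15,(x0,y0,x1,y1))])
E
```

```text
time_s: 29.92
tool_pos: [0.4495, 0.1399, 0.2874]
eef_rot: [-0.0, 0.629, 0.777, -0.001]
wrist_force: [0.1, 0.3, -1.9]
width: 0.015
grasp_force: 58.7
scene dark [((np.float64(269.5), np.float64(211.6), 534, (250, 200, 37, 30)), array([0.5453, 0.2478])), ((np.float64(273.4), np.float64(259.1), 539, (259, 247, 30, 24)), array([0.4479, 0.1374]))]
amber [((np.float64(272.6), np.float64(233.8), 104, (266, 229, 14, 10)), array([0.4496, 0.1418]))]
side dark [((np.float64(236.6), np.float64(193.4), 942, (213, 180, 48, 36)), array([0.5241, 0.3059])), ((np.float64(218.2), np.float64(229.9), 107, (209, 220, 24, 16)), array([0.4183, 0.1979])), ((np.float64(238.4), np.float64(242.3), 457, (221, 230, 32, 24)), array([0.4468, 0.1358]))]
amber [((np.float64(278.2), np.float64(216.3), 49, (277, 201, 3, 29)), array([0.5401, 0.105 ])), ((np.float64(238.9), np.float64(219.2), 103, (232, 214, 14, 11)), array([0.45  , 0.1389]))]
```

S is aligned over the last pad. I lower it, release and retreat upward.

```bash
python3 -m crank '[[-1,0,0,-1.2,0,0,0],[-1,0,0,-2.6,0,0,0],[-1,0,0,-3.8,0,0,0],[-1,0,0,-4.5,0,0,0],[-1,0,0,-4.8,0,0,0],[-1,0,0,-4.8,0,0,0],[-1,0,0,-4.8,0,0,0]]' && python3 -m crank '[[0.6,0,0,0,0,0,0],[0.6,0,0,0,0,0,0],[0.6,0,0,0,0,0,0],[0.6,0,0,0,0,0,0],[0.6,0,0,2,0,0,0],[0.6,0,0,5,0,0,0],[0.6,0,0,9,0,0,0],[0.6,0,0,14,0,0,0],[0.6,0,0,20,0,0,0],[0.6,0,0,20,0,0,0],[0.6,0,0,20,0,0,0]]'
python3 - <<'E'
from h import *
c=get_calibration("wrist");im=capture("wrist");cv2.imwrite("pics/w15.png",im)
for n,cc,m in(("wrist",c,im),("scene",get_calibration("scene"),capture("scene")),("side",get_calibration("side"),capture("side"))):
    cv2.imwrite(f"pics/{n}15.png",m)
    roi=(200,0,310,260) if n=="wrist" else (160,100,310,290)
    print(n)
    for nm,lo,hi in(("blue",(100,110,40),(125,255,255)),("amber",(5,120,40),(20,255,255)),("pink",(0,25,60),(10,120,255))):
        for b in blobs(m,lo,hi,25,roi): print(nm,[float(x) for x in b[:2]],b[2:],[plane(cc,*b[:2],z)[:2].round(3) for z in (.165,.136,.102,.069,.03,.01)])
E
```

```text
time_s: 30.9
tool_pos: [0.4495, 0.1407, 0.2398]
eef_rot: [0.0, 0.628, 0.778, 0.0]
wrist_force: [0.1, -0.1, -1.4]
width: 0.0154
grasp_force: 58.8
time_s: 32.28
tool_pos: [0.4489, 0.1407, 0.4395]
eef_rot: [-0.0, 0.628, 0.778, -0.0]
wrist_force: [0.5, 1.0, -0.4]
width: 0.0684
grasp_force: 0.0
wrist
blue [257.2, 84.6] (7750, (222, 0, 69, 203)) [array([0.43 , 0.225]), array([0.43 , 0.225]), array([0.43 , 0.226]), array([0.43 , 0.227]), array([0.429, 0.228]), array([0.429, 0.229])]
blue [258.1, 166.4] (201, (251, 159, 15, 16)) [array([0.444, 0.163]), array([0.446, 0.156]), array([0.448, 0.148]), array([0.449, 0.141]), array([0.451, 0.132]), array([0.452, 0.127])]
amber [258.1, 159.0] (389, (244, 148, 29, 28)) [array([0.443, 0.169]), array([0.444, 0.163]), array([0.446, 0.156]), array([0.447, 0.149]), array([0.449, 0.141]), array([0.45 , 0.137])]
scene
blue [301.1, 105.8] (34, (299, 102, 6, 8)) [array([0.775, 0.359]), array([0.812, 0.391]), array([0.855, 0.428]), array([0.898, 0.464]), array([0.947, 0.506]), array([0.973, 0.528])]
blue [184.3, 167.9] (193, (176, 162, 18, 13)) [array([0.401,
[... 4419 characters left out ...]
) [array([ 0.316, -0.064]), array([ 0.323, -0.045]), array([ 0.332, -0.023]), array([ 0.341, -0.002]), array([0.351, 0.024]), array([0.356, 0.037])]
pink [191.3, 111.0] (27, (186, 108, 10, 9)) [array([0.491, 0.55 ]), array([0.507, 0.599]), array([0.526, 0.657]), array([0.544, 0.713]), array([0.565, 0.779]), array([0.576, 0.813])]
pink [300.2, 178.5] (338, (293, 147, 15, 62)) [array([0.611, 0.13 ]), array([0.633, 0.159]), array([0.659, 0.192]), array([0.684, 0.224]), array([0.714, 0.263]), array([0.729, 0.282])]
pink [232.1, 161.2] (98, (228, 156, 11, 12)) [array([0.493, 0.266]), array([0.509, 0.301]), array([0.528, 0.342]), array([0.547, 0.382]), array([0.568, 0.429]), array([0.58 , 0.454])]
```

All four caps sit over their pads at the right heights: XL at the red end, then L, M and S. The dish has not moved and the gripper is clear and open, so I hand in.

```bash
python3 -c "
from plant import env
print(env.finish_job())"
```

```text
the job is handed in; nothing more can be done
None
```

The job is handed in at about 32 s: the four blue-capped bottles stand upright on the pads in height order, XL next to the red block down to S next to the white one, each centred to within a few millimetres by the camera measurements; the petri dish has not moved, the gripper is open and clear, and I viewed 16 pictures where 14 were allowed.

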